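# Find the two empty cells of a shuttered vial crate by feel and fill them

## Task

Put the red-capped and the white-capped vial away in the covered storage crate, cap up, each all the way down on the floor of an empty cell so that the leaves can shut over it. Only two of the six cells are empty and the sprung leaves hide which, so feel gently through the ports with a vial: a full cell stops it early, and it must not be forced. Leave the dropper bottle, the brass weight and the timer where they are.

Things in the scene. Friction and masses are not known exactly. Their poses are not given: they have to be found in the camera images.
- crate: light-proof vial crate, fixed: blue box 104 mm (its x) by 142 mm (its y), 80 mm high to the top of its flat white cover (rim overhangs 2 mm). Origin at the centre of its underside, z up. Six ports in 2 rows of 3, centred at crate x = -23 and +23, y = +44, 0, -44 mm. Four cells, unknown which, hold an upright vial of the same size; two are empty; all ports look alike.
- cell_1 (a point): centre of port 1 of the crate at the level of the cover's top (near row, left, as seen from the robot); axes as the crate's. All ports: each port is 32 mm along crate x by 29 mm along y; the cell below has straight walls of that size, its floor 76 mm below the cover's top
- cell_2 (a point): centre of port 2 of the crate at the level of the cover's top (near row, middle, as seen from the robot); axes as the crate's. All ports: each port is shut by two black sprung leaves, 2 mm thick, 16 mm long, hinged at its two ends along crate x, 2 mm below the cover's top; a push well under 1 N swings them down and they spring shut again
- cell_3 (a point): centre of port 3 of the crate at the level of the cover's top (near row, right, as seen from the robot); axes as the crate's. All ports: leaves hanging open reach 18 mm below the cover's top and leave about 27 mm clear between them
- cell_4 (a point): centre of port 4 of the crate at the level of the cover's top (far row, left, as seen from the robot); axes as the crate's. All ports: a vial lowered foot first is stopped 23 mm below the cover's top in a full cell (by the stored vial's cap) and goes 76 mm down in an empty one
- cell_5 (a point): centre of port 5 of the crate at the level of the cover's top (far row, middle, as seen from the robot); axes as the crate's. All ports: a vial let go part-way down an empty cell slides to the floor by its weight and the leaves shut over it
- cell_6 (a point): centre of port 6 of the crate at the level of the cover's top (far row, right, as seen from the robot); axes as the crate's. All ports: a vial standing on a cell floor has its cap 23 mm below the cover's top, clear of the leaves
- vial_red: glass sample vial with a red screw cap, standing upright on the desk: round, 24 mm in diameter, 53 mm high, the cap being the top 9 mm; about 45 g. Origin at the centre of its foot, z up to the cap. Body or cap can be gripped
- vial_white: glass sample vial with a white screw cap, standing upright on the desk: round, 24 mm in diameter, 53 mm high, the cap being the top 9 mm; about 45 g. Origin at the centre of its foot, z up to the cap. Body or cap can be gripped
- dropper_bottle: amber dropper bottle standing on the desk, 34 mm in diameter, 92 mm high, origin at the centre of its foot; bystander
- brass_weight: brass knobbed weight standing on the desk, 22 mm in diameter, 34 mm high, origin at the centre of its foot; bystander
- timer: white bench timer lying behind the crate, 66 x 66 x 18 mm, origin at the centre of its underside; bystander
There are look-alikes about, which are no part of the job. Of the things that look like the vial_red, the largest one is meant.

How it is judged (in metres and radians):
At the end, for the whole second after the job is handed in: Both vials stand at rest inside cells of the crate: foot less than 10 mm above the level of the crate's underside and within the cells' area (crate x within 45 mm, y within 64 mm of its centre), cap up, leaning less than 0.25 rad, speed under 0.03 m/s (x of vial_red in the frame of crate between -0.045 and 0.045 m and y of vial_red in the frame of crate between -0.064 and 0.064 m and z of each of vial_red, vial_white in the frame of crate below 0.01 m and angle between each of vial_red, vial_white's own z axis and vertical below 0.25 rad and linear speed of each of vial_red, vial_white below 0.03 m/s and x of vial_white in the frame of crate between -0.045 and 0.045 m and y of vial_white in the frame of crate between -0.064 and 0.064 m); the robot touches nothing.
It fails at once if the dropper bottle is pushed more than 30 mm from its place or knocked over (distance of dropper_bottle from where it was at the start of the episode above 0.03 m or angle between dropper_bottle's own z axis and vertical above 0.6 rad).
It fails at once if the brass weight is pushed more than 30 mm from its place or knocked over (distance of brass_weight from where it was at the start of the episode above 0.03 m or angle between brass_weight's own z axis and vertical above 0.6 rad).
It fails at once if the timer is pushed more than 30 mm from its place or knocked over (distance of timer from where it was at the start of the episode above 0.03 m or angle between timer's own z axis and vertical above 0.6 rad).
It fails at once if a vial is pressed on the crate or its leaves with more than 40 N (contact force between any of vial_red, vial_white and crate above 40 N).
It also fails if it takes over 72 s, if anything falls off the work surface, if the arm or the gripper's body presses on something with over 40 N, if the wrist force passes 120 N, or if a joint passes its speed limit or range.

## Robot

A 6-joint arm with a two-finger parallel gripper is mounted at the origin on a cart in front of the work surface, level with it; the furniture and walls round the work are solid. World frame = base frame: x ahead of the robot, y to its left, z up, the work surface at z = 0. Lengths are in mm, angles in rad, forces in N, time in s.
With the tool pointing down it reaches from about 300 to 875 mm from the base axis. Payload 4.2 kg.
Tool frame: the origin (TCP) lies at the very end of the fingers, on their centre line; the grasp point (between the pads) lies 19 mm behind it; z points along the fingers, y is the line along which they close (so a half turn about z gives the same grasp; the last joint's range is limited). The gripper opens to 85 mm and grips with 20 to 120 N. Pads are 22 mm wide; open, the fingers measure 114 mm over their backs; the gripper's body (76 mm by 85 mm) begins 54 mm behind the grasp point. The pads swing forward as they close: fully open they stand 13 mm farther back than shut.
Start: joints at [-1.253, 0.32, 1.565, -0, 1.257, -0.02], TCP at [190.565, -542.518, 231.338] pointing down, gripper open.
Joint ranges: [-3.11, 3.11], [-0.84, 2.01], [0.21, 2.61], [-1.34, 4.49], [0.05, 2.63], [-2.56, 2.56]. Speed limits (rad/s): [2.57, 2.57, 3.14, 3.14, 3.14, 3.14].

## Interface

Orientations are given as [roll, pitch, yaw] about the fixed x, y, z axes, in that order (R = Rz(yaw) Ry(pitch) Rx(roll)).
In Python, from cell import bot gives the robot as it stands.
- The arm moves only by the tool carry_out, never from a script. Its argument "plan" is a list of rows, each a list of 7 numbers: the shift along the tool's x, y, z normalised to -1 to 1, where 1 is 10 cm, then the turn, a rotation vector about the tool's x, y, z normalised to -1 to 1, where 1 is pi/4 rad, then the opening, from -1 (shut) to 1 (fully open). In form: [[x, y, z, wx, wy, wz, claw], ...]. A call has 1 to 20 rows; each row shifts and turns the commanded pose from where the row before left it, along the tool's axes as they then stand; what a row does not reach is not made up. A row lasts 1/12 s, in which the tool goes at most 41.7 mm and 7.16 degrees, less where a joint would pass 70% of its speed; a pose out of reach is approached as far as the arm can. A call with a number of a shift or a turn outside -1 to 1 is refused whole. A call with a gripper value outside its range is refused whole. The fingers move at their own pace and stop on an object; "force" is the grip in N (left out, the last holds). Time passes only in rows, so rows that do not move let the fingers close. It gives the time, the measured TCP pose, the force, the opening and the grip force at its end, in the units of the state.
- bot.get_state(): the state, without advancing time (a new reading comes with each control period).
- bot.grab_frame(name): name is "scene" or "top" or "wrist"; returns the picture (384x512x3 uint8, red, green, blue); there is no depth.
- bot.calibration(name): a dict with "camera_matrix" (3x3 intrinsics, pixels), "origin" and "rotation" of the camera in the world. Camera axes: x right, y down, z forward; pixel columns grow to the right and rows downward; lengths in mm; the calibration is good to about 2 mm. A picture is of the moment at which its call begins: read the wrist's pose just before it. calibration takes no time and is no camera call; for the wrist camera it gives the pose at the moment of the call.
- bot.sign_off(): hands the job in; it is judged then, once.
The state is a dict: "time": time; "q": joint angles; "joint_vel": joint speeds; "tau": joint torques, N m; "position": TCP position; "eef_rot": TCP orientation; "ft_force": force on the tool from outside, world axes, zero at the start; "ft_torque": the same for the moment, N m; "width": finger opening in mm; "gripper_force": force on a finger pad.
Only numpy, scipy, OpenCV 4.12 (cv2) and the standard library are available. Lean on these libraries where they do the work, as an engineer would, in place of code of your own. Each camera call takes 0.05 s, during which the arm holds its last target. There are 200 camera calls.

## Working session

There is one attempt and no reset: what is moved stays moved. The work goes in short steps, Python scripts to look and compute and a tool call to move; the robot and the scene stay as the last step left them, time stands still between calls to the robot, and variables do not carry over. Pictures are saved under pics/ and viewed, at most 10 in all, crops included, and the job is handed in when it is done.

Besides the shell and the picture viewer there is one more tool, called after "Call:" by a JSON object that holds its "name" and its "arguments", one argument or row to a line. carry_out: Moves the arm, as the interface text tells. Scaled input: -1 to 1 covers 10 cm each way for a shift and pi/4 rad each way for a turn. Its arguments: {"type":"object","properties":{"plan":{"type":"array"},"force":{"type":"number"}},"required":["plan"]}

```bash
mkdir -p pics; python3 - <<'E'
from cell import bot
import cv2
s=bot.get_state();print(s)
for n in("top","scene"):
    im=bot.grab_frame(n);cv2.imwrite(f"pics/{n}0.png",im[...,::-1])
    print(n,bot.calibration(n))
E
```

```text
{'time': 0.0, 'q': array([-1.25298433e+00,  3.20277115e-01,  1.56567566e+00,  3.08290391e-05,
        1.25741197e+00, -1.99969725e-02]), 'joint_vel': array([ 4.74167116e-04, -6.50341313e-04, -1.52056590e-04,  4.71582087e-04,
       -8.16394898e-04,  1.56671961e-05]), 'tau': array([-1.77481365e-03, -4.15528715e+01, -2.34162337e+01, -1.32862633e-04,
        8.16229818e-03, -6.31182786e-06]), 'position': array([ 190.42746479, -542.04102742,  230.49206761]), 'eef_rot': array([-3.13982150e+00, -6.47389807e-05,  3.37799381e-01]), 'ft_force': array([ 0.0807114 , -0.39004035,  0.07326969]), 'ft_torque': array([-0.00710035, -0.03407073, -0.03614005]), 'gripper_force': 0.0, 'width': 85.5755371926621}
top {'camera_matrix': array([[357.47219612,   0.        , 256.70959114],
       [  0.        , 357.47219612, 191.77940483],
       [  0.        ,   0.        ,   1.        ]]), 'origin': array([442.31114916,  67.16864234, 902.93526282]), 'rotation': array([-2.94787614,  0.00309244, -1.59609509])}
scene {'camera_matrix': array([[420.91101035,   0.        , 251.42542436],
       [  0.        , 420.91101035, 198.44183769],
       [  0.        ,   0.        ,   1.        ]]), 'origin': array([-159.53839263,  533.57603031,  606.98727307]), 'rotation': array([-2.09287769e+00, -1.39431242e-03, -2.12140967e+00])}
```

View pics/top0.png

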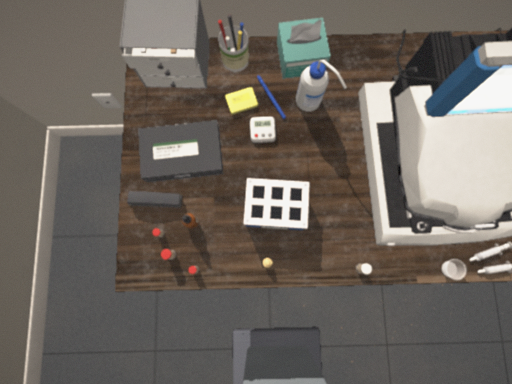

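View pics/scene0.png

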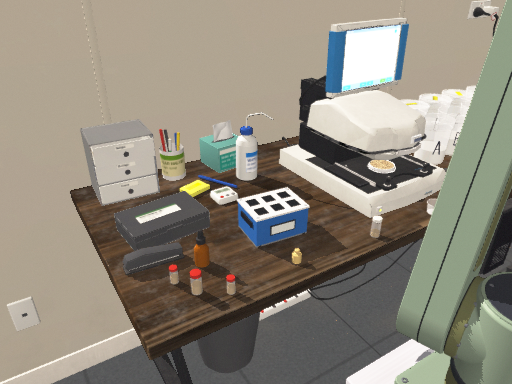

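Red-cap candidates (top view) are at (157,232), (167,255) and (193,270). The middle one looks largest; in the scene view it is at (196,282). The only white-capped vial is at top (365,269), scene (376,226). The white cup at (455,268) is not a vial. Next I'll measure them and crop close.

```bash
cat > h.py <<'E'
import numpy as np,cv2
from scipy.spatial.transform import Rotation as R
from cell import bot
def cam(n,c=None):
    c=c or bot.calibration(n);return c["camera_matrix"],np.array(c["origin"]),R.from_euler('xyz',c["rotation"]).as_matrix()
def ray(n,p,z,c=None):
    K,o,M=cam(n,c);d=M@np.linalg.inv(K)@np.array([p[0],p[1],1.]);return o+d*(z-o[2])/d[2]
def proj(n,X,c=None):
    K,o,M=cam(n,c);v=K@M.T@(np.asarray(X,float)-o);return v[:2]/v[2]
E
python3 - <<'E'
from h import *
np.set_printoptions(precision=1,suppress=True)
t=cv2.imread("pics/top0.png");s=cv2.imread("pics/scene0.png")
def redc(im,y0):
    b,g,r=[im[...,i].astype(int) for i in range(3)]
    m=((r>120)&(g<70)&(b<70)).astype(np.uint8)
    n,_,st,ce=cv2.connectedComponentsWithStats(m)
    return [(st[i],ce[i]) for i in range(1,n) if st[i,4]>15 and ce[i][1]>y0]
for st,c in redc(t,215): print("top",st,c,ray("top",c,53))
for st,c in redc(s,250): print("scene",st,c,ray("scene",c,50))
print("white",ray("top",(365,268),53),"scene",ray("scene",(377,219),50))
print("dropper",ray("top",(190,220),92),"weight",ray("top",(267,263),30),"timer",ray("top",(262,129),18))
# crate cover
hs=cv2.cvtColor(t,cv2.COLOR_BGR2HSV);m=((hs[...,2]>150)&(hs[...,1]<60)).astype(np.uint8)
m=cv2.morphologyEx(m,cv2.MORPH_OPEN,np.ones((2,2)))
n,l,st,ce=cv2.connectedComponentsWithStats(m)
i=[k for k in range(1,n) if 240<ce[k][0]<315 and 175<ce[k][1]<235 and st[k,4]>200][0]
ys,xs=np.where(l==i)
P=np.array([ray("top",(x,y),80)[:2] for x,y in zip(xs,ys)],np.float32)
(c,wh,a)=cv2.minAreaRect(P);print("crate",c,wh,a,st[i])
# ports
hole=((hs[...,2]<70)).astype(np.uint8)[175:232,240:315]
n,l,st,ce=cv2.connectedComponentsWithStats(hole)
for k in range(1,n):
    if st[k,4]>60: print("port",st[k],ray("top",ce[k]+[240,175],78)[:2])
a=cv2.resize(s[255:305,150:260],None,fx=7,fy=7,interpolation=cv2.INTER_CUBIC)
b=cv2.resize(s[195:245,340:440],None,fx=4,fy=4,interpolation=cv2.INTER_CUBIC)
o=np.zeros((560,770,3),np.uint8);o[:350]=a;o[355:555,:400]=b;cv2.imwrite("pics/crop1.png",o)
E
```

```text
scene [196 245   9  22 115] [200.4 256.5] [509.8 249.9  50. ]
scene [169 264   8   8  54] [172.6 267.7] [505.6 315.1  50. ]
scene [189 268  12  11 101] [195.  273.1] [466.  282.8  50. ]
scene [226 274   9   8  59] [230.1 277.7] [416.6 229.   50. ]
white [ 422.1 -181.4   53. ] scene [ 418.9 -183.2   50. ]
dropper [539.9 219.2  92. ] weight [439.2  45.3  30. ] timer [782.7  47.5  18. ]
crate (575.0449829101562, 18.378223419189453) (149.26844787597656, 111.70011138916016) 84.59429168701172 [ 244  179   67   51 2224]
port [14 12 10 11 95] [604.9  62. ]
port [33 13  9 11 94] [600.4  17.9]
port [51 14 10 11 97] [595.9 -25.9]
port [13 31 10 11 98] [558.4  66.2]
port [31 32 10 11 95] [554.1  22.5]
port [50 34 10 11 94] [550.  -21.9]
port [  7  47  68  10 218] [515.2  16.2]
```

View pics/crop1.png

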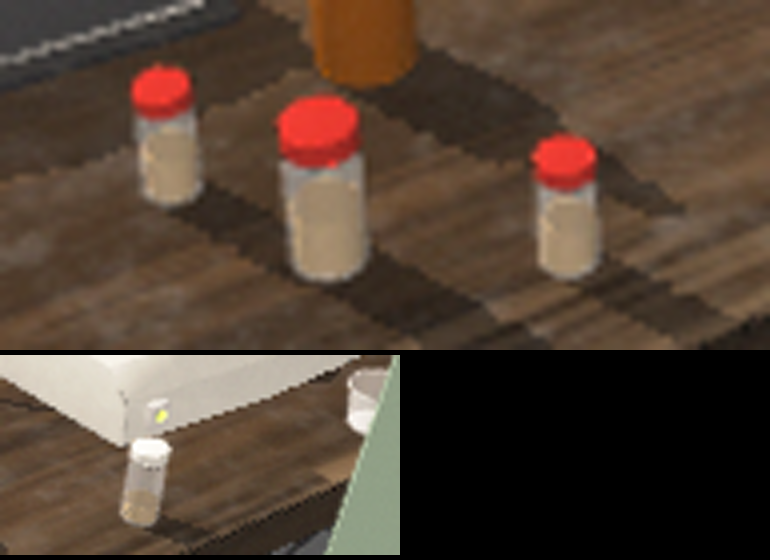

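The crop shows that the middle red vial (scene 196,282) is clearly larger than its neighbours at (174,275) and (231,285), so that is vial_red, near (466,283). The white-capped vial stands at about (420,-182). I'll go over the white one first, since it is nearest the start.

Call:
{"name": "carry_out", "arguments": {
  "plan": [
    [0.28,-0.22,0,0,0,0,1],
    [0.28,-0.22,0,0,0,0,1],
    [0.28,-0.22,0,0,0,0,1],
    [0.28,-0.22,0,0,0,0,1],
    [0.28,-0.22,0,0,0,0,1],
    [0.28,-0.22,0,0,0,0,1],
    [0.28,-0.22,0,0,0,0,1],
    [0.28,-0.22,0,0,0,0,1],
    [0.28,-0.22,0,0,0,0,1],
    [0.28,-0.22,0.1,0,0,0,1],
    [0.28,-0.22,0.2,0,0,0,1],
    [0.28,-0.22,0.2,0,0,0,1],
    [0,0,0,0,0,0,1]
  ],
  "force": 25
}}

```text
time: 1.18
position: [420.2, -176.6, 177.8]
eef_rot: [-3.135, 0.003, 0.343]
ft_force: [-0.2, -0.3, -0.8]
width: 85.0
gripper_force: 0.0
```

```bash
cat >> h.py <<'E'
def snap(name,f,scale=1.5):
    c=bot.calibration("wrist") if name=="wrist" else None
    s=bot.get_state();im=bot.grab_frame(name);cv2.imwrite(f"pics/{f}.png",im[...,::-1]);
    print("t",s["time"],"pos",s["position"],"rpy",s["eef_rot"],"w",s["width"],"F",s["ft_force"])
    import pickle;pickle.dump((c,s),open(f"pics/{f}.pkl","wb"));return im[...,::-1],c,s
def delta(s,target):  # tool-frame shift in units (100 mm)
    M=R.from_euler('xyz',s["eef_rot"]).as_matrix();return M.T@(np.array(target)-s["position"])/100
E
python3 - <<'E'
from h import *
np.set_printoptions(precision=2,suppress=True)
im,c,s=snap("wrist","w1");print(c["origin"],c["rotation"])
E
```

```text
t 1.1833 pos [ 420.18 -176.65  177.83] rpy [-3.14  0.    0.34] w 85.0498250857167 F [-0.17 -0.32 -0.83]
[ 484.68 -155.25  319.36] [ 2.87  0.01 -1.23]
```

View pics/w1.png

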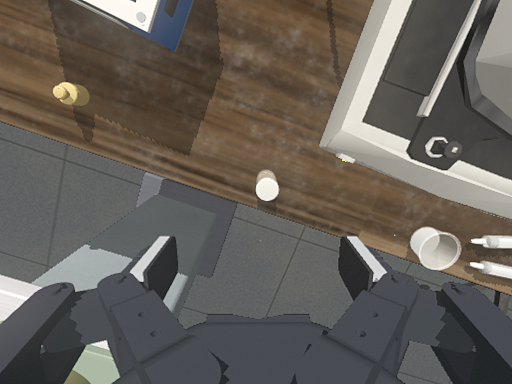

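The wrist view shows the white cap at about (267,186) and the machine corner at about (322,147). The fingertips are at the lower edge. I'll locate the cap precisely.

```bash
python3 - <<'E'
from h import *
import pickle
np.set_printoptions(precision=2,suppress=True)
c,s0=pickle.load(open("pics/w1.pkl","rb"));im=cv2.imread("pics/w1.png")
m=(im[165:210,250:285].min(2)>190).astype(np.uint8)
n,l,st,ce=cv2.connectedComponentsWithStats(m);k=1+st[1:,4].argmax();p=ce[k]+[250,165];print(st[k],p)
X=ray("wrist",p,52.5,c);print("cap",X,"machine corner",ray("wrist",(322,147),50,c))
s=bot.get_state();print(s["position"],s["eef_rot"])
print("shift",delta(s,[X[0],X[1],41]))
E
```

```text
[  6  12  22  24 407] [266.67 188.68]
cap [ 422.86 -185.42   52.5 ] machine corner [ 480.46 -222.37   50.  ]
[ 419.81 -179.1   179.27] [-3.14  0.    0.34]
shift [0.01 0.07 1.38]
```

Call:
{"name": "carry_out", "arguments": {
  "plan": [
    [0.01,0.06,0.3,0,0,0,0.6],
    [0,0,0.3,0,0,0,0.3],
    [0,0,0.3,0,0,0,0.3],
    [0,0,0.3,0,0,0,0.3],
    [0,0,0.2,0,0,0,0.3],
    [0,0,0,0,0,0,0.3],
    [0,0,0,0,0,0,-1],
    [0,0,0,0,0,0,-1],
    [0,0,0,0,0,0,-1],
    [0,0,0,0,0,0,-1],
    [0,0,0,0,0,0,-1],
    [0,0,0,0,0,0,-1]
  ],
  "force": 25
}}

```text
time: 2.23
position: [424.3, -188.1, 42.8]
eef_rot: [3.139, -0.003, 0.338]
ft_force: [-0.0, -0.1, 7.4]
width: 22.0
gripper_force: 24.7
```

Call:
{"name": "carry_out", "arguments": {
  "plan": [
    [0,0,-0.2,0,0,0,-1],
    [0,0,-0.3,0,0,0,-1],
    [0,0,-0.3,0,0,0,-1],
    [0,0,-0.3,0,0,0,-1],
    [0,0,0,0,0,0,-1],
    [0,0,0,0,0,0,-1]
  ]
}}

```text
time: 2.73
position: [423.9, -187.7, 153.1]
eef_rot: [3.138, -0.003, 0.338]
ft_force: [0.4, 0.0, -0.8]
width: 21.9
gripper_force: 24.7
```

```bash
python3 - <<'E'
from h import *
np.set_printoptions(precision=2,suppress=True)
im,c,s=snap("wrist","w2")
for z in(0,-20,20):
  M=R.from_euler('xyz',s["eef_rot"]).as_matrix();print(proj("wrist",s["position"]+M[:,2]*z,c))
S,_,_=snap("scene","s2")
p=proj("scene",s["position"]).astype(int);print(p)
a=cv2.resize(im[150:384,100:420],None,fx=1.6,fy=1.6);b=cv2.resize(S[p[1]-50:p[1]+70,p[0]-35:p[0]+35],None,fx=3.1,fy=3.1)
h=374;o=np.zeros((h,512+220,3),np.uint8);o[:a.shape[0],:512]=a;o[:min(h,b.shape[0]),512:512+b.shape[1]]=b[:h];cv2.imwrite("pics/c2.png",o)
E
```

```text
t 2.7333 pos [ 423.87 -187.73  153.08] rpy [ 3.14 -0.    0.34] w 21.940576167130963 F [ 0.41  0.02 -0.75]
[256.42 242.37]
[256.27 259.82]
[256.54 228.79]
t 2.7833 pos [ 422.75 -187.23  151.55] rpy [ 3.14 -0.    0.34] w 21.292170396946915 F [-0.59  0.25 -0.41]
[383 180]
```

View pics/c2.png

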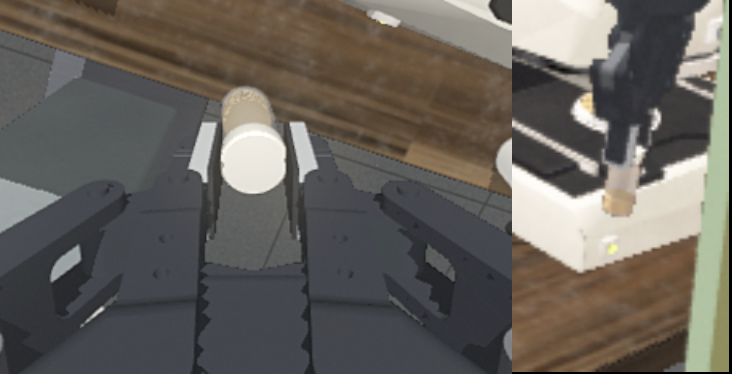

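The vial is held well. The cap top is at crop (253,158), i.e. wrist pixel (258,249), and the foot is near (253,211). Next I'll work out the vial axis in the tool frame.

```bash
python3 - <<'E'
from h import *
import pickle
np.set_printoptions(precision=2,suppress=True)
c,s=pickle.load(open("pics/w2.pkl","rb"))
M=R.from_euler('xyz',s["eef_rot"]).as_matrix()
P=s["position"]-[0,0,1]  
for k,zz in(("cap",14),("cap",10)):
  X=ray("wrist",(258,249),P[2]+zz,c);print(k,M.T@(X-P))
im=cv2.imread("pics/w2.png")
# foot: predicted circle centre & outlines
for x in(0,2,4):
  print(x,"capc",proj("wrist",P+M@[x,0,-14],c),"footfar",proj("wrist",P+M@[x+12,0,39],c),"L/R",proj("wrist",P+M@[x,-12,39],c),proj("wrist",P+M@[x,12,39],c),"capL/R",proj("wrist",P+M@[x,-12,-14],c),proj("wrist",P+M@[x,12,-14],c))
# measure edges by crop
a=cv2.resize(im[190:280,215:300],None,fx=6,fy=6,interpolation=cv2.INTER_CUBIC);cv2.imwrite("pics/c3.png",a)
E
```

```text
cap [  2.41   0.88 -13.99]
cap [  0.39   0.89 -10.  ]
0 capc [256.32 253.18] footfar [256.61 201.84] L/R [239.82 217.92] [273.42 217.92] capL/R [233.47 253.19] [279.17 253.17]
2 capc [256.32 249.72] footfar [256.6  199.11] L/R [239.77 215.28] [273.47 215.27] capL/R [233.38 249.72] [279.25 249.71]
4 capc [256.31 246.23] footfar [256.6  196.36] L/R [239.72 212.62] [273.51 212.62] capL/R [233.29 246.23] [279.33 246.22]
```

View pics/c3.png

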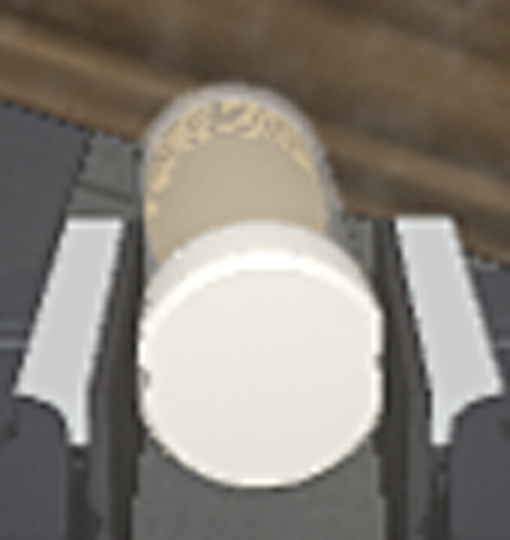

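Call:
{"name": "carry_out", "arguments": {
  "plan": [
    [0,0,0,0,0,0.14,-1],
    [0,0,0,0,0,0.14,-1],
    [0,0,0,0,0,0.14,-1],
    [0,0,0,0,0,0.14,-1],
    [0.18,-0.29,0,0,0,0,-1],
    [0.18,-0.29,0,0,0,0,-1],
    [0.18,-0.29,0,0,0,0,-1],
    [0.18,-0.29,0,0,0,0,-1],
    [0.18,-0.29,0,0,0,0,-1],
    [0.18,-0.29,0,0,0,0,-1],
    [0,0,0,0,0,0,-1],
    [0,0,0,0,0,0,-1],
    [0,0,0,0,0,0,-1]
  ]
}}

```text
time: 3.92
position: [546.9, -25.4, 149.6]
eef_rot: [3.141, 0.004, -0.101]
ft_force: [0.6, -0.6, -1.4]
width: 22.0
gripper_force: 24.8
```

```bash
python3 - <<'E'
from h import *
np.set_printoptions(precision=2,suppress=True)
im,c,s=snap("wrist","w4")
a=cv2.resize(im,None,fx=1.5,fy=1.5,interpolation=cv2.INTER_CUBIC);cv2.imwrite("pics/c4.png",a)
E
```

```text
t 3.9167 pos [546.85 -25.39 149.63] rpy [ 3.14  0.   -0.1 ] w 21.973836070661537 F [ 0.64 -0.63 -1.4 ]
```

View pics/c4.png

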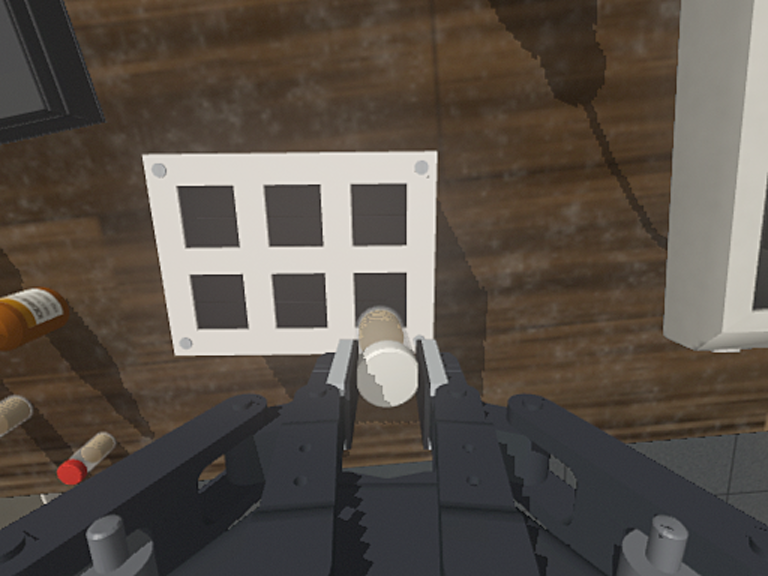

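The wrist view shows all six ports: far row at about (209,216), (294,216), (379,214), near row at (219,301), (300,300), and near-right at (381,295), partly hidden by the vial foot above it. Next I'll measure the ports and the foot in this one picture.

```bash
python3 - <<'E'
from h import *
import pickle
from scipy.optimize import least_squares
np.set_printoptions(precision=2,suppress=True)
c,s=pickle.load(open("pics/w4.pkl","rb"));im=cv2.imread("pics/w4.png")
g=im.max(2);m=(g<110).astype(np.uint8)
n,l,st,ce=cv2.connectedComponentsWithStats(m)
pts=[]
for k in range(1,n):
    if 800<st[k,4]<2500 and 100<ce[k][0]<300 and 100<ce[k][1]<225:
        # centre through quad corners
        q=cv2.minAreaRect(np.argwhere(l==k)[:,::-1].astype(np.float32))
        pts.append(ce[k]);print(st[k],ce[k],ray("wrist",ce[k],79.5,c)[:2])
W=np.array([ray("wrist",p,79.5,c)[:2] for p in pts])
nom=np.array([[i,j] for i in(-23,23) for j in(44,0,-44)],float)
def place(v):
    cs,sn=np.cos(v[2]),np.sin(v[2]);return nom@np.array([[cs,sn],[-sn,cs]])+v[:2]
def f(v):
    P=place(v);return np.concatenate([P[np.argmin(((P-w)**2).sum(1))]-w for w in W])
r=least_squares(f,[577,20,-.1],loss="soft_l1",f_scale=1);print(r.x,r.fun);print(place(r.x))
M=R.from_euler('xyz',s["eef_rot"]).as_matrix();P=s["position"]
for x,y in((0,0),(-1.5,-1.1)):
  print("foot outline far/L/R",proj("wrist",P+M@[x+12,y,39],c)*1.5,proj("wrist",P+M@[x,y-12,39],c)*1.5,proj("wrist",P+M@[x,y+12,39],c)*1.5)
cv2.imwrite("pics/c5.png",cv2.resize(im[175:285,215:310],None,fx=5,fy=5,interpolation=cv2.INTER_CUBIC))
E
```

```text
[ 176  123   39   41 1478] [195.7  142.95] [601.77  16.55]
[ 234  123   37   41 1454] [252.36 142.52] [597.67 -26.95]
[ 118  124   41   41 1465] [138.74 143.67] [605.67  60.36]
[ 127  183   38   36 1221] [146.05 200.35] [560.16  64.4 ]
[ 182  182   36   36 1202] [199.83 199.78] [556.19  20.62]
[236 182  35  36 914] [253.71 195.09] [555.68 -23.56]
[579.21  18.57  -0.08] [ 0.37  0.12  0.83 -0.23  0.09  0.17 -0.24 -0.08  0.11 -0.16 -3.01  0.18]
[[559.92  64.32]
 [556.29  20.47]
 [552.66 -23.38]
 [605.76  60.52]
 [602.14  16.67]
 [598.51 -27.18]]
foot outline far/L/R [385.55 304.03] [360.23 328.24] [410.88 328.24]
foot outline far/L/R [383.19 307.1 ] [357.97 331.21] [408.51 331.21]
```

View pics/c5.png

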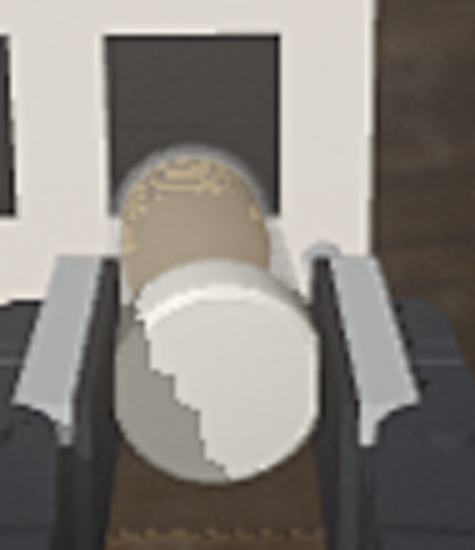

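The foot sits at tool (-2,-2) mm with a slight tilt (about 0.07 rad). I'll straighten the vial, centre it over port 3 and descend to just above the stop level.

Call:
{"name": "carry_out", "arguments": {
  "plan": [
    [0.06,-0.03,0,-0.072,0.048,0,-1],
    [0,0,0,0,0,0,-1],
    [-0.006,-0.009,0.15,0,0,0,-1],
    [-0.003,-0.005,0.08,0,0,0,-1],
    [-0.003,-0.005,0.08,0,0,0,-1],
    [-0.003,-0.005,0.08,0,0,0,-1],
    [-0.002,-0.003,0.05,0,0,0,-1],
    [0,0,0,0,0,0,-1]
  ]
}}

```text
time: 4.63
position: [553.5, -23.0, 105.8]
eef_rot: [3.085, -0.035, -0.101]
ft_force: [-0.4, 0.1, -1.8]
width: 21.8
gripper_force: 24.8
```

Call:
{"name": "carry_out", "arguments": {
  "plan": [
    [-0.001,-0.001,0.025,0,0,0,-1],
    [-0.001,-0.001,0.025,0,0,0,-1],
    [-0.001,-0.001,0.025,0,0,0,-1],
    [0,0,0,0,0,0,-1],
    [0,0,0,0,0,0,-1]
  ]
}}

```text
time: 5.05
position: [554.4, -22.9, 99.7]
eef_rot: [3.085, -0.038, -0.101]
ft_force: [-0.4, 0.7, -0.6]
width: 21.6
gripper_force: 24.7
```

Call:
{"name": "carry_out", "arguments": {
  "plan": [
    [-0.001,-0.001,0.02,0,0,0,-1],
    [-0.001,-0.001,0.02,0,0,0,-1],
    [0,0,0,0,0,0,-1]
  ]
}}

```text
time: 5.3
position: [556.3, -22.7, 98.9]
eef_rot: [3.086, -0.043, -0.101]
ft_force: [-3.1, 1.4, 15.8]
width: 21.9
gripper_force: 26.6
```

Contact at 98 mm (foot about 57 mm), so cell 3 is full. On to port 2.

Call:
{"name": "carry_out", "arguments": {
  "plan": [
    [0.004,0.006,-0.1,0,0,0,-1],
    [0.008,0.012,-0.2,0,0,0,-1],
    [0.004,0.006,-0.1,0,0,0,-1],
    [-0.004,-0.22,-0.013,0,0,0,-1],
    [-0.004,-0.22,-0.012,0,0,0,-1],
    [0,0,0,0,0,0,-1],
    [0,0,0,0,0,0,-1]
  ]
}}

```text
time: 5.88
position: [558.3, 21.6, 135.9]
eef_rot: [3.085, -0.038, -0.099]
ft_force: [0.1, 0.5, -0.9]
width: 21.6
gripper_force: 24.9
```

```bash
python3 - <<'E'
from h import *
np.set_printoptions(precision=2,suppress=True)
im,c,s=snap("wrist","w6")
cv2.imwrite("pics/c6.png",cv2.resize(im[140:280,175:325],None,fx=4,fy=4,interpolation=cv2.INTER_CUBIC))
E
```

```text
t 5.8833 pos [558.27  21.63 135.85] rpy [ 3.08 -0.04 -0.1 ] w 21.56853424262218 F [ 0.11  0.47 -0.89]
```

View pics/c6.png

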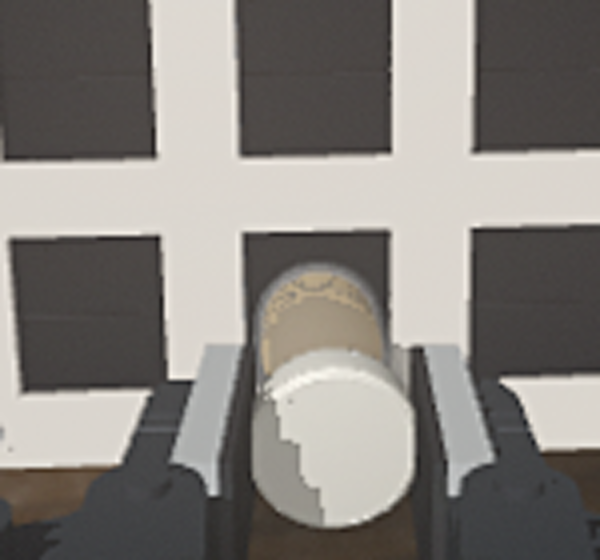

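```bash
python3 - <<'E'
from h import *
import pickle
np.set_printoptions(precision=2,suppress=True)
c,s=pickle.load(open("pics/w6.pkl","rb"))
K,o,M=cam("wrist",c);print("f",K[0,0],"cam",o)
cap=np.array([ray("wrist",(258.1,251),z,c) for z in(145,148,150)]);print("cap",cap)
for z in(94,91,97):
    far=ray("wrist",(255.5,206),z,c);l=ray("wrist",(239.3,214),z,c);r=ray("wrist",(271.3,214),z,c)
    print("foot z",z,"far",far[:2],"->centre x",far[0]-12,"l/r",l[1],r[1],"mid",(l[1]+r[1])/2,"w",l[1]-r[1])
# port 2 corners from crop: TL(243,232) TR(389,230); others
cr=lambda x,y:ray("wrist",(x/4+175,y/4+140),80,c)[:2]
print("port2 TL,TR",cr(243,233),cr(390,231)); print("port1 TL TR BL BR",cr(10,239),cr(161,236),cr(21,392),cr(167,380))
print("port3 TL BL", cr(471,228),cr(474,376),"port5 all",cr(236,0),cr(240,157),cr(391,154))
E
```

```text
f 270.41393849905455 cam [620.93  23.13 279.81]
cap [[557.47  21.58 145.  ]
 [558.88  21.61 148.  ]
 [559.83  21.64 150.  ]]
foot z 94 far [568.21  19.35] ->centre x 556.2091048213977 l/r 31.494795526109492 8.630201845844288 mid 20.06249868597689 w 22.8645936802652
foot z 91 far [567.36  19.29] ->centre x 555.3578888203673 l/r 31.629820341649314 8.396073265628388 mid 20.01294680363885 w 23.233747076020926
foot z 97 far [569.06  19.41] ->centre x 557.0603208224279 l/r 31.35977071056967 8.864330426060189 mid 20.112050568314928 w 22.49544028450948
port2 TL,TR [572.06  33.34] [569.23   5.46]
port1 TL TR BL BR [575.93  76.77] [573.26  48.76] [545.44  79.8 ] [544.42  51.55]
port3 TL BL [568.02 -10.12] [537.78  -8.55] port5 all [615.26  29.42] [586.64  32.15] [584.07   3.95]
```

The foot is about 1 mm off the port 2 centre. I'll correct that and probe.

Call:
{"name": "carry_out", "arguments": {
  "plan": [
    [-0.015,-0.002,0,0,0,0,-1],
    [-0.004,-0.006,0.1,0,0,0,-1],
    [-0.004,-0.006,0.1,0,0,0,-1],
    [-0.004,-0.006,0.1,0,0,0,-1],
    [0,0,0.02,0,0,0,-1],
    [-0.002,-0.003,0.03,0,0,0,-1],
    [-0.001,-0.001,0.02,0,0,0,-1],
    [-0.001,-0.001,0.02,0,0,0,-1],
    [0,0,0,0,0,0,-1]
  ]
}}

```text
time: 6.68
position: [556.4, 21.3, 96.3]
eef_rot: [3.085, -0.037, -0.101]
ft_force: [1.4, 0.4, -0.5]
width: 21.6
gripper_force: 24.9
```

Call:
{"name": "carry_out", "arguments": {
  "plan": [
    [-0.001,-0.001,0.02,0,0,0,-1],
    [-0.001,-0.001,0.02,0,0,0,-1],
    [0,0,0,0,0,0,-1]
  ]
}}

```text
time: 6.93
position: [556.3, 21.4, 92.3]
eef_rot: [3.085, -0.037, -0.101]
ft_force: [-0.3, -0.5, -0.6]
width: 21.9
gripper_force: 24.9
```

Call:
{"name": "carry_out", "arguments": {
  "plan": [
    [-0.001,-0.001,0.02,0,0,0,-1],
    [-0.001,-0.001,0.02,0,0,0,-1],
    [-0.001,-0.001,0.02,0,0,0,-1],
    [0,0,0,0,0,0,-1]
  ]
}}

```text
time: 7.27
position: [556.0, 21.3, 86.1]
eef_rot: [3.085, -0.037, -0.101]
ft_force: [-0.5, -1.1, -1.0]
width: 21.8
gripper_force: 24.9
```

Cell 2 is empty: the foot is about 36 mm down with no resistance. I'll release, rise and straighten.

Call:
{"name": "carry_out", "arguments": {
  "plan": [
    [0,0,0,0,0,0,-0.2],
    [0,0,0,0,0,0,0],
    [0,0,0,0,0,0,0.1],
    [0,0,0,0,0,0,0.3],
    [0.004,0.006,-0.1,0,0,0,0.3],
    [0.008,0.012,-0.2,0,0,0,0.3],
    [0.012,0.018,-0.3,0,0,0,0.3],
    [0.012,0.018,-0.3,0.072,-0.048,0,0.3],
    [0,0,0,0,0,0,0.3]
  ]
}}

```text
time: 8.02
position: [561.0, 20.3, 183.9]
eef_rot: [-3.139, -0.013, -0.103]
ft_force: [1.5, -0.1, -0.2]
width: 55.6
gripper_force: 0.0
```

```bash
python3 - <<'E'
from h import *
import pickle
np.set_printoptions(precision=2,suppress=True)
im,c,s=snap("wrist","w7")
for n,P in(("c2",(555.5,20.7,79)),("c3",(551.7,-23.2,79))):
    p=proj("wrist",P,c).astype(int);a=im[p[1]-15:p[1]+16,p[0]-15:p[0]+16];print(n,p,a[10:21,10:21].mean((0,1)),a.mean((0,1)))
# red cap in view?
b,g,r=[im[...,i].astype(int) for i in range(3)]
m=((r>120)&(g<80)&(b<80)).astype(np.uint8)
n,_,st,ce=cv2.connectedComponentsWithStats(m)
for i in range(1,n):
    if st[i,4]>20: print(st[i],ce[i],ray("wrist",ce[i],52,c))
E
```

```text
t 8.0167 pos [561.01  20.31 183.87] rpy [-3.14 -0.01 -0.1 ] w 55.64558570397557 F [ 1.51 -0.14 -0.24]
c2 [257 201] [67.89 69.92 73.77] [70.28 72.37 76.54]
c3 [303 200] [65.21 67.02 70.42] [70.44 72.29 76.03]
[ 70 203  10  15  68] [ 74.79 210.24] [557.69 216.61  52.  ]
[  5 236  17  17 208] [ 13.   243.93] [526.48 295.18  52.  ]
[ 32 277  20  21 335] [ 42.17 287.39] [470.16 279.56  52.  ]
```

Both leaves read dark, so they are shut over the stored vial. Now to the red vial.

Call:
{"name": "carry_out", "arguments": {
  "plan": [
    [-0.15,-0.31,0,0,0,0,0.3],
    [-0.15,-0.31,0,0,0,0,0.3],
    [-0.15,-0.31,0,0,0,0,0.3],
    [-0.15,-0.31,0,0,0,0,0.3],
    [-0.15,-0.31,0,0,0,0,0.3],
    [-0.15,-0.31,0,0,0,0,0.3],
    [-0.15,-0.31,0,0,0,0,0.3],
    [-0.15,-0.31,0,0,0,0,0.3],
    [0,0,0,0,0,-0.142,0.3],
    [0,0,0,0,0,-0.142,0.3],
    [0,0,0,0,0,-0.142,0.3],
    [0,0,0,0,0,-0.142,0.3],
    [0,0,0,0,0,-0.142,0.3],
    [0,0,0,0,0,-0.142,0.3],
    [0,0,0,0,0,-0.142,0.3],
    [0,0,0,0,0,0,0.3],
    [0,0,0,0,0,0,0.3]
  ]
}}

```text
time: 9.48
position: [461.9, 279.7, 176.3]
eef_rot: [3.141, 0.001, 0.676]
ft_force: [-0.8, 0.6, 0.0]
width: 55.3
gripper_force: 0.0
```

```bash
python3 - <<'E'
from h import *
np.set_printoptions(precision=2,suppress=True)
im,c,s=snap("wrist","w8")
b,g,r=[im[...,i].astype(int) for i in range(3)]
m=((r>120)&(g<80)&(b<80)).astype(np.uint8)
n,_,st,ce=cv2.connectedComponentsWithStats(m)
for i in range(1,n):
    if st[i,4]>20:
        X=ray("wrist",ce[i],52,c);print(st[i],ce[i],X,"shift",delta(s,[X[0],X[1],40]))
E
```

```text
t 9.4833 pos [461.94 279.73 176.32] rpy [3.14 0.   0.68] w 55.27071155915712 F [-0.81  0.64  0.01]
[322 143   9  16  65] [325.68 151.25] [533.38 250.6   52.  ] shift [0.38 0.67 1.36]
```

```bash
python3 - <<'E'
from h import *
import pickle
np.set_printoptions(precision=2,suppress=True)
c,s=pickle.load(open("pics/w8.pkl","rb"));im=cv2.imread("pics/w8.png")
hs=cv2.cvtColor(im,cv2.COLOR_BGR2HSV)
m=(((hs[...,0]<6)|(hs[...,0]>173))&(hs[...,1]>160)&(hs[...,2]>60)).astype(np.uint8)
n,_,st,ce=cv2.connectedComponentsWithStats(m)
for i in range(1,n):
    if st[i,4]>20:
        X=ray("wrist",ce[i],52,c);print(st[i],ce[i],X,"shift",delta(s,[X[0],X[1],40]))
print("expected",proj("wrist",(467,281,52),c),"TCP", proj("wrist",s["position"],c))
E
```

```text
[262 115  18  17 244] [270.23 123.12] [519.99 309.79  52.  ] shift [0.64 0.13 1.36]
[247 171  24  24 412] [258.51 182.77] [467.66 282.03  52.  ] shift [0.06 0.02 1.36]
[272 231  16  16 191] [279.17 238.68] [433.69 226.41  52.  ] shift [-0.55  0.24  1.36]
expected [258.9  183.89] TCP [256.25 241.93]
```

Three red caps are in view: 18x17, 24x24 and 16x16 px. The 24 px one at (258,183) is vial_red, at world (467.7,282). Grasping it.

Call:
{"name": "carry_out", "arguments": {
  "plan": [
    [0.055,0.02,0.3,0,0,0,0.3],
    [0,0,0.3,0,0,0,0.3],
    [0,0,0.3,0,0,0,0.3],
    [0,0,0.3,0,0,0,0.3],
    [0,0,0.14,0,0,0,0.3],
    [0,0,0,0,0,0,0.3],
    [0,0,0,0,0,0,-1],
    [0,0,0,0,0,0,-1],
    [0,0,0,0,0,0,-1],
    [0,0,0,0,0,0,-1],
    [0,0,0,0,0,0,-1],
    [0,0,-0.2,0,0,0,-1],
    [0,0,-0.3,0,0,0,-1],
    [0,0,-0.3,0,0,0,-1],
    [0,0,-0.3,0,0,0,-1],
    [0,0,0,0,0,0,-1]
  ]
}}

```text
time: 10.87
position: [471.2, 283.6, 159.3]
eef_rot: [3.139, -0.013, 0.679]
ft_force: [0.5, -0.4, 0.1]
width: 21.3
gripper_force: 25.4
```

Call:
{"name": "carry_out", "arguments": {
  "plan": [
    [0,0,0,0,0,0.142,-1],
    [0,0,0,0,0,0.142,-1],
    [0,0,0,0,0,0.142,-1],
    [0,0,0,0,0,0.142,-1],
    [0,0,0,0,0,0.142,-1],
    [0,0,0,0,0,0.142,-1],
    [0,0,0,0,0,0.142,-1],
    [0.16,0.298,0,0,0,0,-1],
    [0.16,0.298,0,0,0,0,-1],
    [0.16,0.298,0,0,0,0,-1],
    [0.16,0.298,0,0,0,0,-1],
    [0.16,0.298,0,0,0,0,-1],
    [0.16,0.298,0,0,0,0,-1],
    [0.16,0.298,0,0,0,0,-1],
    [0,0,0,0,0,0,-1],
    [0,0,0,0,0,0,-1]
  ]
}}

```text
time: 12.2
position: [558.2, 61.4, 152.4]
eef_rot: [3.142, 0.001, -0.105]
ft_force: [0.1, -0.4, -0.7]
width: 21.7
gripper_force: 25.4
```

```bash
python3 - <<'E'
from h import *
np.set_printoptions(precision=2,suppress=True)
im,c,s=snap("wrist","w9")
M=R.from_euler('xyz',s["eef_rot"]).as_matrix();P=s["position"]
for z in(-11,42):
  print(z,"pred centre",proj("wrist",P+M@[0,0,z],c),"far",proj("wrist",P+M@[12,0,z],c),"px/mm",proj("wrist",P+M@[1,1,z],c)-proj("wrist",P+M@[0,0,z],c))
hs=cv2.cvtColor(im,cv2.COLOR_BGR2HSV)
m=(((hs[...,0]<6)|(hs[...,0]>173))&(hs[...,1]>160)&(hs[...,2]>60)).astype(np.uint8)
n,_,st,ce=cv2.connectedComponentsWithStats(m);k=1+st[1:,4].argmax();print(st[k],ce[k])
cv2.imwrite("pics/c9.png",cv2.resize(im[140:280,175:325],None,fx=4,fy=4,interpolation=cv2.INTER_CUBIC))
E
```

```text
t 12.2 pos [558.2   61.42 152.38] rpy [ 3.14  0.   -0.11] w 21.72030555487702 F [ 0.1  -0.37 -0.74]
-11 pred centre [256.85 251.93] far [256.83 231.01] px/mm [ 1.88 -1.71]
42 pred centre [257.03 217.38] far [257.02 201.46] px/mm [ 1.39 -1.31]
[ 239  226   39   43 1334] [257.93 247.98]
```

View pics/c9.png

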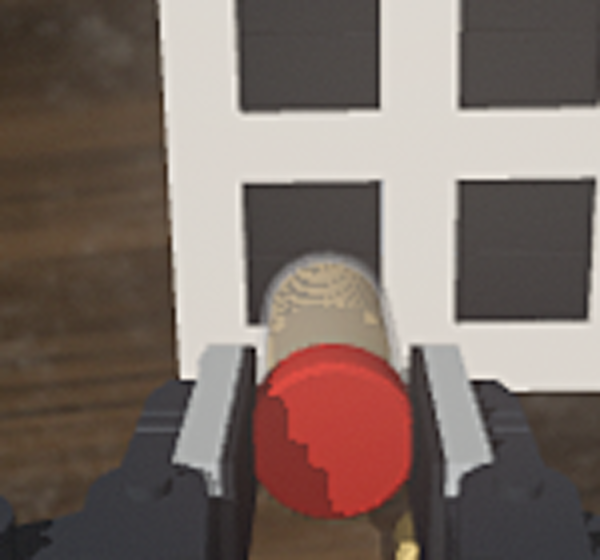

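The red vial is upright with a slight tilt. The foot is centred near crop (325,290) and port 1 near (313,255). I'll correct the tilt, shift -3.5 mm in tool y and probe port 1.

Call:
{"name": "carry_out", "arguments": {
  "plan": [
    [0.007,-0.035,0,-0.031,0.06,0,-1],
    [0,0,0,0,0,0,-1],
    [-0.007,-0.004,0.15,0,0,0,-1],
    [-0.005,-0.0025,0.1,0,0,0,-1],
    [-0.005,-0.0025,0.1,0,0,0,-1],
    [-0.005,-0.0025,0.1,0,0,0,-1],
    [-0.001,-0.0005,0.02,0,0,0,-1],
    [-0.001,-0.0005,0.02,0,0,0,-1],
    [-0.001,-0.0005,0.02,0,0,0,-1],
    [0,0,0,0,0,0,-1]
  ]
}}

```text
time: 13.08
position: [559.2, 66.3, 101.5]
eef_rot: [3.117, -0.047, -0.102]
ft_force: [0.4, 0.8, -1.1]
width: 21.2
gripper_force: 25.5
```

Call:
{"name": "carry_out", "arguments": {
  "plan": [
    [-0.001,-0.0005,0.02,0,0,0,-1],
    [-0.001,-0.0005,0.02,0,0,0,-1],
    [0,0,0,0,0,0,-1]
  ]
}}

```text
time: 13.33
position: [559.0, 66.3, 97.6]
eef_rot: [3.117, -0.047, -0.102]
ft_force: [-1.2, -0.5, -0.9]
width: 21.3
gripper_force: 25.5
```

Call:
{"name": "carry_out", "arguments": {
  "plan": [
    [-0.001,-0.0005,0.02,0,0,0,-1],
    [-0.001,-0.0005,0.02,0,0,0,-1],
    [0,0,0,0,0,0,-1]
  ]
}}

```text
time: 13.58
position: [558.8, 66.3, 93.3]
eef_rot: [3.117, -0.046, -0.101]
ft_force: [0.5, 0.3, -0.9]
width: 21.3
gripper_force: 25.5
```

Call:
{"name": "carry_out", "arguments": {
  "plan": [
    [-0.001,-0.0005,0.02,0,0,0,-1],
    [-0.001,-0.0005,0.02,0,0,0,-1],
    [-0.001,-0.0005,0.02,0,0,0,-1],
    [0,0,0,0,0,0,-1]
  ]
}}

```text
time: 13.92
position: [558.7, 66.3, 87.2]
eef_rot: [3.117, -0.046, -0.101]
ft_force: [0.5, -0.2, -1.1]
width: 21.4
gripper_force: 25.5
```

Cell 1 is also empty. Releasing.

Call:
{"name": "carry_out", "arguments": {
  "plan": [
    [0,0,0,0,0,0,-0.2],
    [0,0,0,0,0,0,0],
    [0,0,0,0,0,0,0.1],
    [0,0,0,0,0,0,0.3],
    [0.005,0.003,-0.1,0,0,0,0.3],
    [0.01,0.005,-0.2,0,0,0,0.3],
    [0.014,0.007,-0.3,0,0,0,0.3],
    [0.014,0.007,-0.3,0,0,0,0.3],
    [0,0,0,0.031,-0.06,0,0.3],
    [-0.3,0,0,0,0,0,0.3],
    [-0.3,0,0,0,0,0,0.3],
    [0,0,0,0,0,0,0.3],
    [0,0,0,0,0,0,0.3]
  ]
}}

```text
time: 15.0
position: [498.5, 72.6, 178.8]
eef_rot: [-3.141, -0.001, -0.102]
ft_force: [0.7, 0.4, -0.3]
width: 55.2
gripper_force: 0.0
```

```bash
python3 - <<'E'
from h import *
np.set_printoptions(precision=1,suppress=True)
im,c,s=snap("wrist","w10")
ports={1:(559.9,64.3),2:(555.5,20.7),3:(551.7,-23.2),4:(605.8,60.5),5:(602.1,16.7),6:(598.5,-27.2)}
for k,(x,y) in ports.items():
    p=proj("wrist",(x,y,79),c);q=p.astype(int);a=im[q[1]-9:q[1]+10,q[0]-9:q[0]+10];print(k,p,a.mean((0,1)),a.std((0,1)),a.max())
b,g,r=[im[...,i].astype(int) for i in range(3)]
m=((r>100)&(g<80)&(b<80)).astype(np.uint8)
n,_,st,ce=cv2.connectedComponentsWithStats(m)
for i in range(1,n):
    if st[i,4]>20: print(st[i],ce[i],ray("wrist",ce[i],52,c))
E
```

```text
t 15.0 pos [498.5  72.6 178.8] rpy [-3.1 -0.  -0.1] w 55.247560767792365 F [ 0.7  0.4 -0.3]
1 [259.4 127.1] [67.9 69.7 74.3] [2.2 2.  1.9] 81
2 [309.9 127.1] [69.8 71.5 76. ] [2.1 2.  2. ] 95
3 [360.8 126.3] [66.9 68.4 72.6] [1.7 1.6 1.6] 76
4 [258.4  69.4] [72.  74.6 78.7] [1.9 1.7 1.6] 82
5 [311.9  68.4] [71.1 73.2 77.5] [2.2 2.  1.8] 82
6 [365.6  67.3] [67.1 68.8 72.9] [1.6 1.5 1.4] 77
[ 97 140  15  19 131] [105.3 148.7] [554.1 217.   52. ]
[ 27 179  19  17 250] [ 35.4 186.8] [523.5 297.7  52. ]
[127 248  17  16 214] [135.  255.4] [437.1 213.5  52. ]
```

All six ports show uniform shut leaves, the large red vial is gone from the desk, and nothing is in the gripper. Handing in.

```bash
python3 -c "
from cell import bot
print(bot.sign_off())"
```

```text
the job is handed in; nothing more can be done
None
```

I put the white-capped vial in cell 2 and the red-capped vial in cell 1, and handed the job in at about 15 s; the sign-off gave no verdict, but the last camera image shows the leaves shut over both.

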